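# Push a badly sealed sweet through the one-way flap of the reject box

### The arm

A 6-joint arm with a two-finger parallel gripper is mounted at the origin on a cart in front of the work surface, level with it; the furniture and walls round the work are solid. World frame = base frame: x ahead of the robot, y to its left, z up, the work surface at z = 0. Lengths are in m, angles in rad, forces in N, time in s.
With the tool pointing down it reaches from about 0.375 to 0.9 m from the base axis. Payload 3.1 kg.
Tool frame: the origin (TCP) lies between the finger pads; the fingertips stand 22 mm ahead of it and the grasp point (between the pads) lies 3 mm ahead of it; z points along the fingers, y is the direction in which the jaws open and shut (so a half turn about z gives the same grasp; the last joint's range is limited). The gripper opens to 85 mm and grips with 20 to 120 N. Pads are 22 mm wide; open, the fingers measure 114 mm over their backs; the gripper's body (76 mm by 85 mm) begins 54 mm behind the grasp point. The pads swing forward as they close: fully open they stand 13 mm farther back than shut.
Start: joints at [1.119, 0.527, 1.433, -0, 1.181, -0.178], TCP at [0.168, 0.602, 0.253] pointing down, gripper open.
Joint ranges: [-3.08, 3.08], [-0.75, 2.2], [0.22, 2.44], [-1.43, 4.57], [0, 2.65], [-2.85, 2.85]. Speed limits (rad/s): [2.79, 2.79, 3.14, 3.14, 3.14, 3.14].

### API

Orientations are given as a unit quaternion [x, y, z, w].
In Python, from station import status, snapshot, manip gives the robot as it stands.
- The arm moves only by the tool move_arm, never from a script. Its argument "plan" is a list that holds one entry, the list of rows, each a list of 7 numbers: the turn, a rotation vector about the tool's x, y, z scaled (see below), then the shift along the tool's x, y, z scaled (see below), then the closure, from 0 (fully open) to 1 (shut). A call has exactly 8 rows; each row is the pose to reach, as a shift and turn from the pose commanded when the call began, along the tool's axes at that moment; what a row does not reach only later rows make up. The controller multiplies each number of a shift by 100 mm and each number of a turn by pi/4 rad. A row lasts 1/8 s, in which the tool goes at most 62.5 mm and 10.7 degrees, less where a joint would pass 70% of its speed; a pose out of reach is approached as far as the arm can. A call with a number of a shift or a turn outside -1 to 1 is refused whole. A call with a gripper value outside its range is refused whole. The fingers move at their own pace and stop on an object; "force" is the grip in N (left out, the last holds). Time passes only in rows, so rows that repeat a pose let the fingers close, or fill a call up. It gives the time, the measured TCP pose, the force and the opening at its end, in the units of the state.
- status.sense(): the state, without advancing time (a new reading comes with each control period).
- snapshot(name): name is "scene" or "top"; returns a dict with "img" (480x640x3 uint8, red, green, blue), "depth" (480x640 float32, m along the optical axis (not along the pixel's ray), 0 where there is no reading), "mtx" (3x3 intrinsics, pixels), "T" (4x4, takes a point from camera to world coordinates). Camera axes: x right, y up, looking along -z (the intrinsics and any distortion apply to the point x, -y, -z); pixel columns grow to the right and rows downward; lengths in m; the calibration is good to about 2 mm. A picture is of the moment at which its call begins.
- manip.sign_off(): hands the job in, once; it reports no verdict.
The state is a dict: "t": time; "q": joint angles; "qd": joint speeds; "tau": joint torques, N m; "tcp_pos": TCP position; "tool_rot": TCP orientation; "force": force on the tool from outside, world axes, zero at the start; "ft_torque": the same for the moment, N m; "finger_gap": opening from 0.0 (shut) to 1.0 (fully open).
Only numpy, scipy, OpenCV 4.12 (cv2) and the standard library are available. Lean on these libraries where they do the work, as an engineer would, in place of code of your own. Each camera call takes 0.05 s, during which the arm holds its last target. There are 200 camera calls.

### The job

The packed sweet on the feed shelf of the red reject box failed its seal check. With your fingertips, and without gripping or lifting it, gently slide it sideways into line with the mouth, push it on through the gravity flap until it drops over the sill inside the box, then draw your fingers back so that the flap falls shut behind it. Leave the good packs and everything else on the worktop as they are.

Things in the scene. Friction and masses are not known exactly. Their poses are not given: they have to be found in the camera images.
- reject_box: Red reject box, fixed, clear locked cover (top z = 160 mm, back x = 235), feed shelf on the robot's side. Its frame: x from the shelf into the box, y left, z up; origin at worktop height straight below the shut flap, mid-width of the mouth. Shelf and inside surfaces are slippery (friction about 0.2). Inside, y = -40 to 140 mm, floor z = 6. All mm below are in this frame.
- shelf_front (a point): Middle of the feed shelf's rounded, open front edge, on its top (x = -165, y = 50, z = 85 mm in the box's frame). The level steel shelf runs from here to the sill, y = -39 to 142, with a lip 10 mm high along its left side.
- fence_front (a point): Front end of the straight fence on the shelf's right side, on its inner face at shelf height (x = -165, y = -39, z = 85 mm). The fence stands 20 mm above the shelf, 6 thick, runs parallel to x and leads straight into the right side of the mouth.
- mouth (a point): Centre of the mouth, in the plane of the shut flap (x = 0, y = 0, z = 115 mm). Free opening: y = -39 to 39, z from the shelf (85) to the underside of the flap's hinge rod (146). Left of it (y = 39 to 146) a red wall, face at x = 6, closes the shelf off, with a rounded jamb at the mouth and a lock standing out to x = -5 at y = 100, z = 128.
- reject_flap (a joint): Angle of the gravity flap: 0 shut, grows as its lower edge swings into the box (to 1.4 rad); it cannot swing out. Aluminium leaf 70 mm wide, 18 g, on a 6 mm rod at x = 0, z = 149; its lower edge hangs 4 mm above the shelf. No spring or latch: it falls shut by its weight in about half a second and rests on whatever is under it.
- sill (a point): Sill: the edge, at shelf height and mid-width of the mouth (x = 34, y = 0, z = 85 mm), where the level shelf ends and a polished 45 degree slide falls to the floor. A pack whose centre is a few mm past it tips and slides away. Fingers pointing straight down meet the hinge rod some 10 mm too soon; fingers leaned forward 30 to 40 degrees (pointing ahead and down) reach in under the rod.
- reject_pack: The pack to reject, a loose clear film pack with a green sweet, the only one on the feed shelf: solid part 56 x 56 x 36 mm, film edges to 65, about 55 g (0.8 to 1.4 times). Origin at the centre of its underside, z up, x and y along its sides. It starts on the left part of the shelf, out of line with the mouth, turned up to 0.35 rad from the box's axes.
- good_pack_a: A good pack like it, on the worktop to the left of the box (leave it). Origin at the centre of its underside.
- good_pack_b: A second good pack, on the worktop farther back on the left (leave it). Origin at the centre of its underside.
- sweets_cup: Black square cup of green sweets, 80 x 80 x 18 mm, left of the box (leave it). Origin at the centre of its underside.
- jar_violet: Small violet screw jar, 36 mm across, 64 high, between the box and the blue bag sealer (leave it). Origin at the centre of its underside.
- wood_stamp: Turned wooden stamp, 38 mm across, 55 high, between the box and the blue bag sealer (leave it). Origin at the centre of its underside.
- seal_tape: Red roll of tape lying flat, 61 mm across, 12 high, near the front edge right of the box (leave it). Origin at its underside.

How it is judged:
By the outcome, as a careful person would: the job done as asked, in the order asked, and still so for the second after the job is handed in, with the robot touching nothing.
It also fails if it takes over 61 s, if anything falls off the work surface, if the arm or the gripper's body presses on something with over 40 N, if the wrist force passes 120 N, or if a joint passes its speed limit or range.

## Working session

There is one attempt and no reset: what is moved stays moved. The work goes in short steps, Python scripts to look and compute and a tool call to move; the robot and the scene stay as the last step left them, time stands still between calls to the robot, and variables do not carry over. Pictures are saved under pics/ and viewed, on a budget of 10 in all, crops included, one or two more only if the job needs it, and the job is handed in when it is done.

Besides the shell and the picture viewer there is one more tool, called after "Emit:" by a JSON object that holds its "fn" and its "kwargs", one argument or row to a line. move_arm: Moves the arm, as the interface text tells. Its arguments: {"type":"object","properties":{"plan":{"type":"array"},"force":{"type":"number"}},"required":["plan"]}

```bash
ls; mkdir -p pics; python3 - <<'E'
from station import status, snapshot
import cv2,numpy as np
for n in ("scene","top"):
    s=snapshot(n); np.savez(f"{n}0.npz",**s)
    cv2.imwrite(f"pics/{n}0.png",s["img"][:,:,::-1]); print(n,s["mtx"].tolist(),np.round(s["T"],4).tolist())
st=status.sense(); print({k:np.round(v,3).tolist() for k,v in st.items()})
E
```

```text
pics
scene [[480.94491746844295, 0.0, 321.1285459504232], [0.0, 480.94491746844295, 240.0737510982007], [0.0, 0.0, 1.0]] [[0.6918, 0.4602, -0.5565, -0.0189], [-0.722, 0.4277, -0.5439, -0.4181], [-0.0123, 0.778, 0.6281, 0.7353], [0.0, 0.0, 0.0, 1.0]]
top [[578.2586839060095, 0.0, 325.7823400472038], [0.0, 578.2586839060095, 235.9215344321516], [0.0, 0.0, 1.0]] [[0.0143, 0.9944, -0.1051, 0.4142], [-0.9999, 0.0147, 0.0026, 0.1351], [0.0041, 0.1051, 0.9945, 1.4482], [0.0, 0.0, 0.0, 1.0]]
{'t': 0.1, 'q': [1.12, 0.528, 1.434, 0.0, 1.181, -0.178], 'qd': [-0.0, -0.002, -0.001, 0.0, -0.0, -0.001], 'tau': [-0.0, -44.33, -17.859, -0.0, 0.004, -0.0], 'tcp_pos': [0.168, 0.601, 0.252], 'tool_rot': [0.136, 0.991, -0.001, -0.0], 'force': [-0.252, 0.32, -0.28], 'ft_torque': [-0.018, 0.067, -0.014], 'finger_gap': 1.0}
```

View pics/scene0.png

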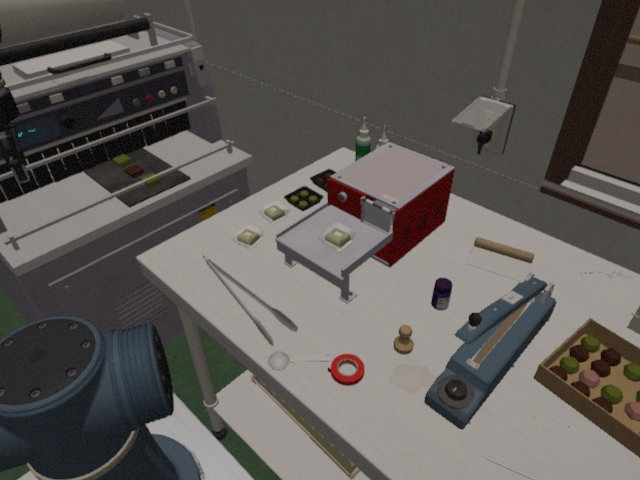

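View pics/top0.png

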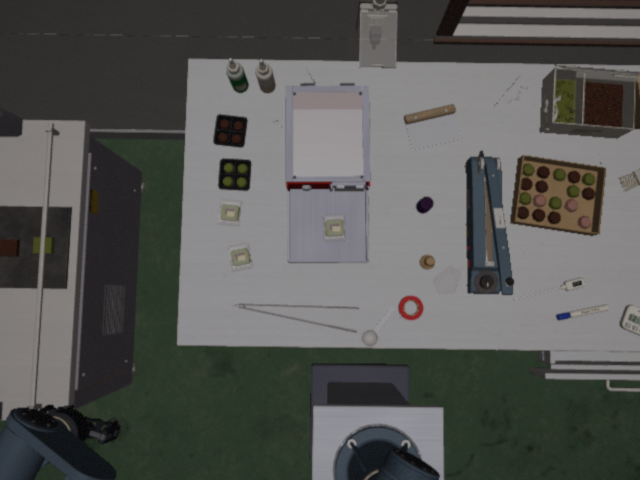

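The scene view shows the box with its feed shelf, the pack at about (338,236) and the flap at about (377,213). In the top view the shelf spans columns 288–368 and rows 190–262, the pack is at (334,228) and the mouth at about (350,186). Next I measure the box frame and the pack.

```bash
cat > h.py <<'E'
import numpy as np,cv2
def cloud(s):
    K=s["mtx"];d=s["depth"];v,u=np.mgrid[:480,:640]
    p=np.stack([(u-K[0,2])/K[0,0]*d,-(v-K[1,2])/K[1,1]*d,-d],-1)
    P=p@s["T"][:3,:3].T+s["T"][:3,3]; P[d==0]=np.nan
    return P
def proj(s,P):
    K=s["mtx"];T=s["T"];c=(np.asarray(P)-T[:3,3])@T[:3,:3]
    return np.stack([K[0,0]*c[:,0]/-c[:,2]+K[0,2],K[1,1]*c[:,1]/c[:,2]+K[1,2]],-1)
E
python3 - <<'E'
from h import *
T=dict(np.load("top0.npz"));S=dict(np.load("scene0.npz"))
for n,s,roi in(("top",T,(slice(150,275),slice(275,385))),("scene",S,(slice(185,300),slice(270,400)))):
    P=cloud(s)[roi].reshape(-1,3); C=s["img"][roi].reshape(-1,3)
    for lo,hi,l in((.078,.092,"shelf"),(.105,.135,"pack"),(.15,.17,"cover")):
        m=(P[:,2]>lo)&(P[:,2]<hi); q=P[m]
        print(n,l,m.sum(),q[:,:2].min(0).round(4),q[:,:2].max(0).round(4),np.median(q[:,2]).round(4))
        if m.sum()>20:
            r=cv2.minAreaRect((q[:,:2]*1000).astype(np.float32)); print("  rect",np.round(r[0],1),np.round(r[1],1),round(r[2],2), np.round(cv2.boxPoints(r)).tolist())
a=cv2.resize(T["img"][150:290,270:400],None,fx=4.2,fy=4.2,interpolation=2)
b=cv2.resize(S["img"][170:310,265:395],None,fx=4.2,fy=4.2,interpolation=2)
o=np.hstack([a,b])[:,:,::-1]; o=cv2.resize(o,(800,int(o.shape[0]*800/o.shape[1])))
cv2.imwrite("pics/crop1.png",cv2.convertScaleAbs(o,alpha=1.3)); print(o.shape)
E
```

```text
top shelf 4943 [0.4975 0.031 ] [0.6926 0.2242] 0.0852
  rect [594.5 128.5] [193.1 190.8] 1.36 [[496.0, 222.0], [500.0, 31.0], [693.0, 35.0], [689.0, 226.0]]
top pack 852 [0.5058 0.0327] [0.6842 0.2239] 0.1153
  rect [588.4 124.5] [178.4 187. ] 4.27 [[493.0, 211.0], [506.0, 25.0], [684.0, 38.0], [670.0, 224.0]]
top cover 2850 [0.6607 0.0351] [0.7494 0.2252] 0.1591
  rect [704.6 129.8] [ 88.  189.4] 0.98 [[659.0, 224.0], [662.0, 34.0], [750.0, 36.0], [747.0, 225.0]]
scene shelf 3893 [0.4918 0.0296] [0.7595 0.225 ] 0.0847
  rect [626.9 128.6] [268.1 193.8] 0.94 [[491.0, 223.0], [495.0, 30.0], [763.0, 34.0], [759.0, 228.0]]
scene pack 1297 [0.5013 0.0307] [0.6853 0.2261] 0.1162
  rect [586.2 122.7] [183.7 193.6] 4.57 [[487.0, 212.0], [502.0, 19.0], [686.0, 33.0], [670.0, 226.0]]
scene cover 893 [0.6576 0.0346] [0.7519 0.1972] 0.1584
  rect [668.6 110.9] [106.7 135.8] 38.6 [[585.0, 131.0], [669.0, 25.0], [753.0, 91.0], [668.0, 197.0]]
(430, 800, 3)
```

View pics/crop1.png

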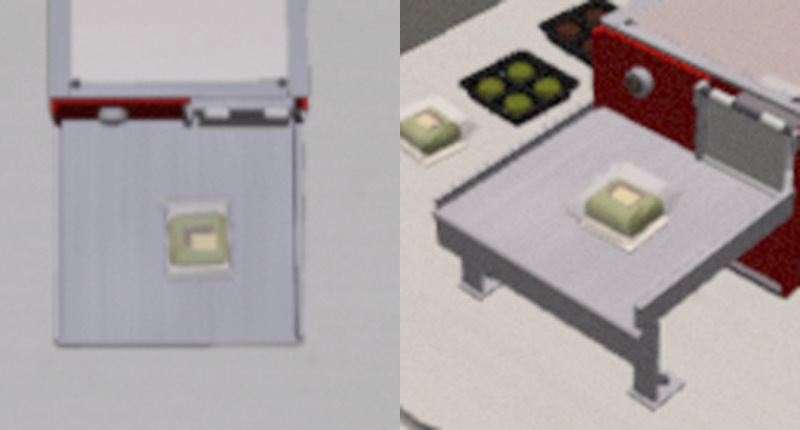

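The crop shows the shelf turned only about 1° in the world. The pack sits with its centre at crop (198,240), right of the shelf's middle but left of the flap (crop columns 190–300), and is almost square to the shelf. I refine with line fits.

```bash
python3 - <<'E'
from h import *
T=dict(np.load("top0.npz"));S=dict(np.load("scene0.npz"))
for n,s in(("top",T),("scene",S)):
    P=cloud(s).reshape(-1,3); x,y,z=P.T
    C=s["img"].reshape(-1,3).astype(int)
    def fit(m,l,ax):
        a,b=(x,y) if ax==0 else (y,x)
        if m.sum()<8: print(n,l,m.sum());return
        k=np.ones(m.sum(),bool);A=a[m];B=b[m]
        for _ in range(4):
            c=np.polyfit(A[k],B[k],1);r=B-np.polyval(c,A);k=abs(r)<2.5*max(r[k].std(),5e-4)
        print(n,l,m.sum(),"slope",c.round(4),"std",r[k].std().round(4),"at",(A.mean().round(3),np.polyval(c,A.mean()).round(4)),"z",np.median(z[m]).round(4))
    fit((x>.505)&(x<.65)&(y>.02)&(y<.05)&(z>.098)&(z<.11),"fence top",0)
    fit((x>.505)&(x<.65)&(y>.215)&(y<.235)&(z>.091)&(z<.1),"lip top",0)
    # shelf front edge: min x per y bin
    def edge(m,ax,sgn,l,lo,hi,n2=40):
        a,b=(x,y) if ax==0 else (y,x)
        bins=np.linspace(lo,hi,n2+1);E=[]
        for i in range(n2):
            k=m&(a>=bins[i])&(a<bins[i+1])
            if k.sum()>0:E.append(((bins[i]+bins[i+1])/2,sgn*np.max(sgn*b[k])))
        E=np.array(E);c=np.polyfit(E[:,0],E[:,1],1);r=E[:,1]-np.polyval(c,E[:,0]);k=abs(r)<.003
        c=np.polyfit(E[k,0],E[k,1],1);print(n,l,c.round(4),"mid",((lo+hi)/2,np.polyval(c,(lo+hi)/2).round(4)))
    sh=(z>.08)&(z<.09)&(x>.48)&(x<.68)&(y>.02)&(y<.24)
    edge(sh,1,-1,"front",.05,.21)
    edge((z>.153)&(z<.166)&(x>.64)&(x<.95)&(y>.0)&(y<.26),1,1,"cover back",.05,.21)
    edge((z>.153)&(z<.166)&(x>.64)&(x<.95)&(y>.0)&(y<.26),0,1,"cover left",.70,.87)
    edge((z>.153)&(z<.166)&(x>.64)&(x<.95)&(y>.0)&(y<.26),0,-1,"cover right",.70,.87)
    edge(sh|((z>.08)&(z<.11)&(x>.49)&(x<.66)&(y>.02)&(y<.24)),0,-1,"right edge",.52,.64)
    edge((z>.08)&(z<.11)&(x>.49)&(x<.66)&(y>.02)&(y<.24),0,1,"left edge",.52,.64)
    hsv=cv2.cvtColor(s["img"],cv2.COLOR_RGB2HSV).reshape(-1,3).astype(int)
    on=(x>.51)&(x<.655)&(y>.05)&(y<.215)
    g=on&(z>.092)&(z<.13)
    for l,m in(("pack z>92",g),("pack z>110",on&(z>.11)&(z<.13)),("sweet sat",on&(hsv[:,1]>55)&(z>.09)&(z<.13))):
        q=(P[m][:,:2]*1000).astype(np.float32);r=cv2.minAreaRect(q)
        print(n,l,m.sum(),"mean",q.mean(0).round(1),"rect",np.round(r[0],1),np.round(r[1],1),round(r[2],1),"z",np.percentile(z[m],[5,50,95]).round(3))
E
```

```text
top fence top 160 slope [0.0214 0.0237] std 0.0018 at (np.float64(0.571), np.float64(0.0359)) z 0.1054
top lip top 113 slope [0.0207 0.2101] std 0.0012 at (np.float64(0.577), np.float64(0.2221)) z 0.095
top front [-0.0154  0.5008] mid (0.13, np.float64(0.4988))
top cover back [-0.0052  0.9029] mid (0.13, np.float64(0.9022))
top cover left [0.0211 0.2094] mid (0.7849999999999999, np.float64(0.2259))
top cover right [0.0254 0.0172] mid (0.7849999999999999, np.float64(0.0372))
top right edge [0.0351 0.0137] mid (0.5800000000000001, np.float64(0.0341))
top left edge [0.0203 0.2115] mid (0.5800000000000001, np.float64(0.2233))
top pack z>92 648 mean [577.6 115. ] rect [580.8 140. ] [138.1 147. ] 4.5 z [0.096 0.115 0.121]
top pack z>110 488 mean [577.4 113.3] rect [576.9 114. ] [61.  48.9] 0.8 z [0.111 0.116 0.122]<stdin>:36: RuntimeWarning: Mean of empty slice.
  ret = um.true_divide(
Traceback (most recent call last):
IndexError: index -1 is out of bounds for axis 0 with size 0
```

Box origin is at about (0.666, 0.080) with yaw 0.021, consistent with the fence, lip, front edge and cover. The pack is at about box (-88, +36), nearly square. I now fly to the left of the pack, staying high, with the jaws turned along box x and partly shut to make a two-point pusher.

Emit:
{"fn": "move_arm", "kwargs": {
  "plan": [
    [[0,0,0.15,-0.1,-0.06,0,0.65],[0,0,0.3,-0.3,-0.18,0,0.65],[0,0,0.5,-0.5,-0.3,0,0.65],[0,0,0.7,-0.7,-0.42,0,0.65],[0,0,0.85,-0.85,-0.51,0,0.65],[0,0,1,-1,-0.6,0,0.65],[0,0,1,-1,-0.6,0,0.65],[0,0,1,-1,-0.6,0,0.65]]
  ],
  "force": 20
}}

```text
t: 1.1
tcp_pos: [0.2482, 0.5174, 0.2531]
tool_rot: [0.504, 0.864, -0.0, -0.0]
force: [-0.2, -0.2, -0.4]
finger_gap: 0.351
```

```bash
cat >> h.py <<'E'
from scipy.spatial.transform import Rotation as Ro
YAW=.021; O=np.array([.666,.080,0]); RB=Ro.from_euler("z",YAW).as_matrix()
def w2b(p): return ((np.asarray(p)-O)@RB)*1000
def b2w(p): return RB@(np.asarray(p)/1000)+O
def ori(mode,lean=0):
    # side: jaws along box x ; in: jaws along box y, leaned forward by lean deg
    if mode=="side": y=np.array([1,0,0.]);z=np.array([0,0,-1.])
    else:
        l=np.radians(lean); y=np.array([0,1.,0]);z=np.array([np.sin(l),0,-np.cos(l)])
    return RB@np.stack([np.cross(y,z),y,z],1)
def goto(tcp_b=None,R=None):
    from station import status
    st=status.sense();R0=Ro.from_quat(st["tool_rot"]).as_matrix();p=np.array(st["tcp_pos"])
    print("t",round(st["t"],2),"tcp box",w2b(p).round(1),"q",np.round(st["q"],2),"F",np.round(st["force"],1),"gap",round(float(st["finger_gap"]),3))
    if tcp_b is not None:
        print("shift",((b2w(tcp_b)-p)@R0*10).round(3),"turn",(Ro.from_matrix(R0.T@R).as_rotvec()/(np.pi/4)).round(3))
E
python3 -c "
from h import *
goto([-88,92,250],ori('side'))"
```

```text
t 1.1 tcp box [-408.6  446.1  253.1] q [0.93 0.46 1.56 0.   1.12 0.41] F [-0.2 -0.2 -0.4] gap 0.351
shift [-4.636  1.147  0.03 ] turn [-0.001 -0.     0.628]
```

Emit:
{"fn": "move_arm", "kwargs": {
  "plan": [
    [[0,0,0.15,-0.2,0.05,0,0.65],[0,0,0.3,-0.4,0.1,0,0.65],[0,0,0.45,-0.6,0.15,0,0.65],[0,0,0.55,-0.8,0.2,0,0.65],[0,0,0.63,-1,0.25,0,0.65],[0,0,0.63,-1,0.25,0,0.65],[0,0,0.63,-1,0.25,0,0.65],[0,0,0.63,-1,0.25,0,0.65]]
  ]
}}

```text
t: 2.1
tcp_pos: [0.3186, 0.443, 0.2533]
tool_rot: [0.7, 0.714, 0.0, -0.0]
force: [-1.5, 1.1, -0.6]
finger_gap: 0.347
```

Emit:
{"fn": "move_arm", "kwargs": {
  "plan": [
    [[0,0,0,-0.15,0.13,0,0.65],[0,0,0,-0.3,0.27,0,0.65],[0,0,0,-0.45,0.4,0,0.65],[0,0,0,-0.6,0.54,0,0.65],[0,0,0,-0.75,0.67,0,0.65],[0,0,0,-0.9,0.8,0,0.65],[0,0,0,-0.93,0.84,0,0.65],[0,0,0,-0.93,0.84,0,0.65]]
  ]
}}

```text
t: 3.1
tcp_pos: [0.4052, 0.3506, 0.2533]
tool_rot: [0.701, 0.713, 0.0, -0.0]
force: [-0.4, 0.3, -0.2]
finger_gap: 0.349
```

Emit:
{"fn": "move_arm", "kwargs": {
  "plan": [
    [[0,0,0,-0.15,0.13,0,0.65],[0,0,0,-0.3,0.27,0,0.65],[0,0,0,-0.45,0.4,0,0.65],[0,0,0,-0.6,0.54,0,0.65],[0,0,0,-0.75,0.67,0,0.65],[0,0,0,-0.9,0.8,0,0.65],[0,0,0,-0.93,0.84,0,0.65],[0,0,0,-0.93,0.84,0,0.65]]
  ]
}}

```text
t: 4.1
tcp_pos: [0.4908, 0.2591, 0.2532]
tool_rot: [0.701, 0.713, -0.0, -0.0]
force: [0.7, -0.1, -0.5]
finger_gap: 0.351
```

```bash
python3 -W ignore - <<'E'
from h import *
goto([-88,92,250],ori('side'))
# pack from both initial views, box frame
for n in("top","scene"):
    s=dict(np.load(n+"0.npz"));P=cloud(s).reshape(-1,3);B=(P-O)@RB*1000
    x,y,z=B.T
    hsv=cv2.cvtColor(s["img"],cv2.COLOR_RGB2HSV).reshape(-1,3)
    on=(x>-155)&(x<-15)&(y>-25)&(y<125)
    for l,m in(("all",on&(z>93)&(z<130)),("top",on&(z>112)&(z<130)),("green",on&(hsv[:,1]>60)&(hsv[:,0]<50)&(hsv[:,0]>15))):
        if m.sum()<9: print(n,l,m.sum());continue
        q=B[m][:,:2].astype(np.float32);r=cv2.minAreaRect(q)
        print(n,l,m.sum(),"mid",np.percentile(q,[2,98],axis=0).round(1).tolist(),"rect",np.round(r[0],1),np.round(r[1],1),round(r[2],1),"z",np.percentile(z[m],[5,50,95]).round(0))
E
```

```text
t 4.1 tcp box [-171.4  182.7  253.2] q [0.28 0.43 1.61 0.   1.1  0.27] F [ 0.7 -0.1 -0.5] gap 0.351
shift [-0.904  0.838  0.032] turn [-0.    -0.    -0.005]
top all 619 mid [[-118.5, 10.7], [-56.6, 60.4]] rect [-80.7  61.7] [ 82.4 110.1] 3.5 z [103. 115. 121.]
top top 437 mid [[-114.6, 11.7], [-60.8, 57.9]] rect [-87.7  34.8] [59.4 47.9] 2.9 z [113. 117. 122.]
top green 0
scene all 615 mid [[-121.5, 9.7], [-62.8, 58.0]] rect [-90.2  35.2] [65.4 55.5] 2.4 z [ 98. 113. 119.]
scene top 343 mid [[-116.3, 12.6], [-67.2, 56.2]] rect [-91.6  34.9] [54.1 46.7] 3.6 z [113. 116. 119.]
scene green 95 mid [[-115.3, 10.2], [-83.1, 38.5]] rect [-99.2  26.3] [33.  32.7] 89.5 z [103. 114. 119.]
```

The two views agree: pack centre at box (-89, +35), top at z≈120 (expected 121). I go over and descend part way beside it, then check.

Emit:
{"fn": "move_arm", "kwargs": {
  "plan": [
    [[0,0,0,-0.15,0.13,0,0.65],[0,0,0,-0.3,0.27,0,0.65],[0,0,0,-0.45,0.4,0,0.65],[0,0,0,-0.6,0.54,0,0.65],[0,0,0,-0.75,0.67,0,0.65],[0,0,0,-0.9,0.8,0,0.65],[0,0,0,-0.9,0.83,0,0.65],[0,0,0,-0.9,0.83,0,0.65]]
  ]
}}

```text
t: 5.1
tcp_pos: [0.5751, 0.1709, 0.2531]
tool_rot: [0.701, 0.713, -0.0, -0.0]
force: [-0.1, -0.3, -0.3]
finger_gap: 0.349
```

Emit:
{"fn": "move_arm", "kwargs": {
  "plan": [
    [[0,0,0,0,0,0.2,0.65],[0,0,0,0,0,0.45,0.65],[0,0,0,0,0,0.7,0.65],[0,0,0,0,0,0.9,0.65],[0,0,0,0,0,1,0.65],[0,0,0,0,0,1,0.65],[0,0,0,0,0,1,0.65],[0,0,0,0,0,1,0.65]]
  ]
}}

```text
t: 6.1
tcp_pos: [0.5758, 0.1709, 0.1543]
tool_rot: [0.701, 0.713, 0.001, 0.001]
force: [-0.6, 0.1, -0.5]
finger_gap: 0.351
```

```bash
python3 -W ignore - <<'E'
from h import *
from station import snapshot
goto([-89,88,115],ori('side'))
s=snapshot("scene"); np.savez("scene1.npz",**s)
B=(cloud(s).reshape(-1,3)-O)@RB*1000; 
m=(abs(B[:,0]+89)<60)&(abs(B[:,1]-88)<25)&(B[:,2]>98)&(B[:,2]<220)
for lo in range(98,200,6):
    k=m&(B[:,2]>=lo)&(B[:,2]<lo+6)
    if k.sum()>3: print(lo,k.sum(),"x",np.percentile(B[k,0],[3,97]).round(0),"y",np.percentile(B[k,1],[3,97]).round(0))
a=cv2.resize(s["img"][120:300,230:430],(800,720),interpolation=2)[:590]
cv2.imwrite("pics/scene1.png",a[:,:,::-1])
E
```

```text
t 6.1 tcp box [-88.3  92.8 154.3] q [ 0.1   0.62  1.58 -0.    0.94  0.08] F [-0.6  0.1 -0.5] gap 0.351
shift [-0.048 -0.007  0.393] turn [ 0.002 -0.    -0.004]
128 6 x [-109.  -73.] y [84. 99.]
134 36 x [-114.  -71.] y [ 80. 100.]
140 47 x [-117.  -65.] y [ 80. 100.]
146 42 x [-117.  -61.] y [79. 98.]
152 45 x [-118.  -71.] y [ 80. 100.]
158 49 x [-119.  -65.] y [ 81. 101.]
164 47 x [-117.  -68.] y [ 80. 103.]
170 35 x [-118.  -62.] y [79. 99.]
176 70 x [-134.  -51.] y [ 79. 100.]
182 107 x [-137.  -44.] y [ 79. 101.]
188 64 x [-139.  -40.] y [ 79. 102.]
194 80 x [-142.  -38.] y [ 75. 102.]
```

View pics/scene1.png

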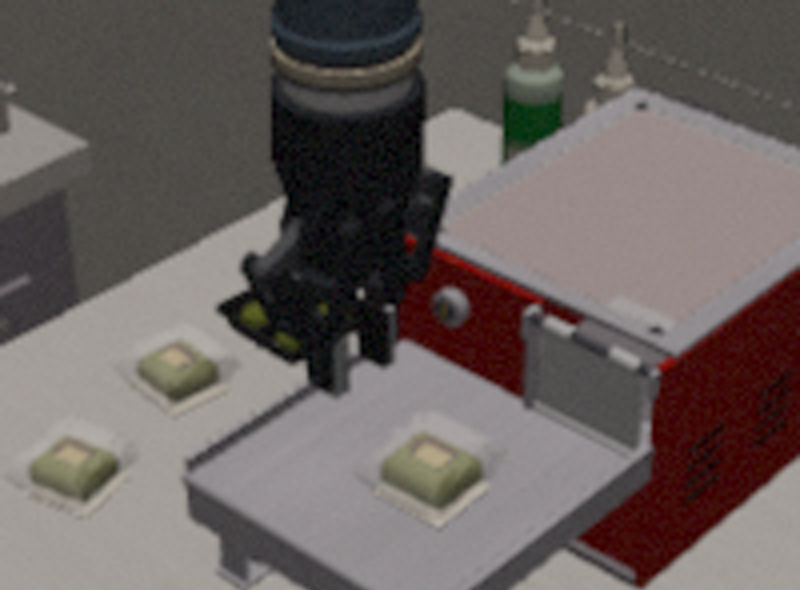

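The view shows the two fingertips at about (330,380) and (380,355), left of the pack at (430,475) and clear of it. Depth puts the tips at z≈131, i.e. about 22–23 mm ahead of the TCP as stated. I lower the tips to about 7 mm above the shelf and slide the pack right.

Emit:
{"fn": "move_arm", "kwargs": {
  "plan": [
    [[0,0,0,0,0,0.08,0.65],[0,0,0,0,0,0.16,0.65],[0,0,0,0,0,0.24,0.65],[0,0,0,0,0,0.31,0.65],[0,0,0,0,0,0.36,0.65],[0,0,0,0,0,0.39,0.65],[0,0,0,0,0,0.39,0.65],[0,0,0,0,0,0.39,0.65]]
  ]
}}

```text
t: 7.15
tcp_pos: [0.5754, 0.1708, 0.1145]
tool_rot: [0.701, 0.713, 0.0, 0.0]
force: [-0.9, -0.9, -0.5]
finger_gap: 0.351
```

Emit:
{"fn": "move_arm", "kwargs": {
  "plan": [
    [[0,0,0,-0.06,0,0,0.65],[0,0,0,-0.12,0,0,0.65],[0,0,0,-0.17,0,0,0.65],[0,0,0,-0.22,0,0,0.65],[0,0,0,-0.27,0,0,0.65],[0,0,0,-0.32,0,0,0.65],[0,0,0,-0.36,0,0,0.65],[0,0,0,-0.4,0,0,0.65]]
  ]
}}

```text
t: 8.15
tcp_pos: [0.5759, 0.1305, 0.1143]
tool_rot: [0.701, 0.713, 0.0, -0.0]
force: [0.5, 0.6, 1.5]
finger_gap: 0.353
```

```bash
cat >> h.py <<'E'
def pack(tag,ylim=(-38,60),xlim=(-155,-12)):
    from station import snapshot
    for n in("top","scene"):
        s=snapshot(n);np.savez(f"{n}{tag}.npz",**s)
        B=(cloud(s).reshape(-1,3)-O)@RB*1000;x,y,z=B.T
        m=(x>xlim[0])&(x<xlim[1])&(y>ylim[0])&(y<ylim[1])&(z>96)&(z<125)
        if m.sum()<9: print(n,m.sum());continue
        q=B[m][:,:2].astype(np.float32);r=cv2.minAreaRect(q)
        print(n,m.sum(),"x,y 3-97%",np.percentile(q,[3,97],axis=0).T.round(1).tolist(),"rect",np.round(r[0],1),np.round(r[1],1),round(r[2],1))
E
python3 -W ignore - <<'E'
from h import *
goto([-89,39,115],ori('side')); pack("2",ylim=(-36,43))
E
```

```text
t 8.15 tcp box [-89.   52.4 114.3] q [0.03 0.67 1.63 0.   0.84 0.02] F [0.5 0.6 1.5] gap 0.353
shift [-0.134  0.    -0.007] turn [ 0.    -0.    -0.004]
top 124 x,y 3-97% [[-114.9, -94.1], [-2.2, 33.3]] rect [-104.1   17.4] [22.9 40.1] 2.8
scene 657 x,y 3-97% [[-122.4, -66.5], [-13.8, 40.9]] rect [-91.5  13.1] [59.3 65.1] 89.1
```

The pack's right edge moved from 9.7 to -13.8, so its centre is now at y≈+11.5 with the finger faces at +41. I slide another 13 mm, to y≈-1.

Emit:
{"fn": "move_arm", "kwargs": {
  "plan": [
    [[0,0,0,-0.02,0,0,0.65],[0,0,0,-0.05,0,0,0.65],[0,0,0,-0.08,0,0,0.65],[0,0,0,-0.1,0,0,0.65],[0,0,0,-0.12,0,0,0.65],[0,0,0,-0.13,0,0,0.65],[0,0,0,-0.13,0,0,0.65],[0,0,0,-0.13,0,0,0.65]]
  ]
}}

```text
t: 9.25
tcp_pos: [0.5762, 0.1178, 0.1143]
tool_rot: [0.701, 0.713, 0.0, 0.0]
force: [0.3, -0.2, -0.7]
finger_gap: 0.351
```

Emit:
{"fn": "move_arm", "kwargs": {
  "plan": [
    [[0,0,0,0.03,0,0,0.65],[0,0,0,0.1,0,0,0.65],[0,0,0,0.2,0,0,0.65],[0,0,0,0.3,0,-0.1,0.65],[0,0,0,0.3,0,-0.3,0.65],[0,0,0,0.3,0,-0.6,0.65],[0,0,0,0.3,0,-0.9,0.65],[0,0,0,0.3,0,-1,0.65]]
  ]
}}

```text
t: 10.25
tcp_pos: [0.5767, 0.1486, 0.2169]
tool_rot: [0.701, 0.714, 0.002, 0.002]
force: [0.6, 0.8, -0.5]
finger_gap: 0.352
```

```bash
python3 -W ignore - <<'E'
from h import *
goto([-180,0,200],ori('in',35)); pack("3",ylim=(-37,60))
s=dict(np.load("scene3.npz"));a=cv2.resize(s["img"][140:300,250:430],(800,711),interpolation=2)[100:690]
cv2.imwrite("pics/scene3.png",a[:,:,::-1])
E
```

```text
t 10.25 tcp box [-87.8  70.4 216.9] q [0.06 0.53 1.55 0.   1.06 0.05] F [ 0.6  0.8 -0.5] gap 0.352
shift [-0.706 -0.921  0.165] turn [-0.605 -0.604 -1.936]
top 248 x,y 3-97% [[-120.6, -60.4], [-26.5, 23.2]] rect [-88.8  -1.9] [54.1 64.8] 89.2
scene 632 x,y 3-97% [[-122.4, -66.1], [-26.2, 20.7]] rect [-91.3  -0.4] [65.7 58.7] 0.6
```

View pics/scene3.png

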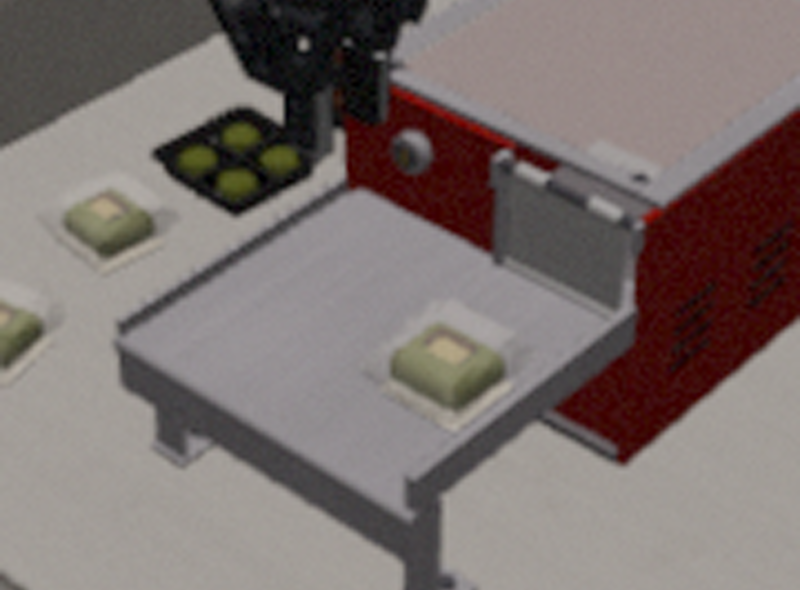

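The view shows the pack at about (450,365), square to the shelf and in line with the flap at (560,240). The measured centre is box (-90, -1). I go back behind it, turn the jaws along y, narrow the fingers and lean about 38° forward.

Emit:
{"fn": "move_arm", "kwargs": {
  "plan": [
    [[0,0,-0.1,0,-0.15,-0.1,0.7],[0,0,-0.3,0,-0.3,-0.1,0.75],[0,0,-0.5,0,-0.45,-0.1,0.8],[0,0,-0.7,0,-0.6,-0.1,0.85],[0,0,-0.85,0,-0.75,-0.1,0.85],[0,0,-1,0,-0.9,-0.1,0.85],[0,0,-1,0,-0.95,-0.1,0.85],[0,0,-1,0,-0.95,-0.1,0.85]]
  ]
}}

```text
t: 11.35
tcp_pos: [0.4804, 0.1461, 0.2238]
tool_rot: [0.375, 0.927, -0.0, -0.0]
force: [0.1, 0.4, -0.4]
finger_gap: 0.152
```

Emit:
{"fn": "move_arm", "kwargs": {
  "plan": [
    [[0,0,-0.1,-0.1,-0.1,0,0.85],[0,0,-0.3,-0.2,-0.2,0,0.85],[0,0,-0.5,-0.3,-0.3,0,0.85],[0,0,-0.7,-0.4,-0.4,0,0.85],[0,0,-0.85,-0.5,-0.5,0,0.85],[0,0,-1,-0.51,-0.51,0,0.85],[0,0,-1,-0.51,-0.51,0,0.85],[0,0,-1,-0.51,-0.51,0,0.85]]
  ]
}}

```text
t: 12.35
tcp_pos: [0.4822, 0.074, 0.2242]
tool_rot: [-0.008, 1.0, 0.0, 0.0]
force: [-0.2, -0.8, 0.5]
finger_gap: 0.151
```

Emit:
{"fn": "move_arm", "kwargs": {
  "plan": [
    [[0,-0.1,0,0,0,0.05,0.85],[0,-0.25,0,0,0,0.15,0.85],[0,-0.4,0,0,0,0.25,0.85],[0,-0.55,0,0,0,0.35,0.85],[0,-0.7,0,0,0,0.45,0.85],[0,-0.8,0,0,0,0.5,0.85],[0,-0.85,0,0,0,0.5,0.85],[0,-0.85,0,0,0,0.5,0.85]]
  ]
}}

```text
t: 13.35
tcp_pos: [0.4981, 0.0856, 0.2164]
tool_rot: [-0.003, 0.954, -0.005, 0.299]
force: [0.2, 0.8, 0.2]
finger_gap: 0.147
```

```bash
python3 -W ignore - <<'E'
from h import *
goto([-165,-1,115],ori('in',38.2))
s=dict(np.load("scene3.npz"));B=(cloud(s).reshape(-1,3)-O)@RB*1000;x,y,z=B.T
for lo,hi in((-45,-33),(-30,30),(32,46)):
    for zl in range(92,170,12):
        k=(y>lo)&(y<hi)&(z>zl)&(z<zl+12)&(x>-25)&(x<60)
        if k.sum()>4: print((lo,hi),zl,k.sum(),np.percentile(x[k],[5,50,95]).round(0))
E
```

```text
t 13.35 tcp box [-167.7    9.2  216.4] q [-0.07  0.35  2.18  1.22  0.03 -2.86] F [0.2 0.8 0.2] gap 0.147
shift [ 0.556 -0.089  0.85 ] turn [-0.026 -0.075 -0.01 ]
(-45, -33) 92 62 [-22.  -1.  54.]
(-45, -33) 104 34 [-22.  -1.  39.]
(-45, -33) 116 35 [-2.  6. 55.]
(-45, -33) 128 38 [-4. 15. 57.]
(-45, -33) 140 45 [-7.  0. 55.]
(-45, -33) 152 110 [ 3. 26. 55.]
(-30, 30) 92 102 [-4. -2.  1.]
(-30, 30) 104 99 [-3. -2.  0.]
(-30, 30) 116 104 [-3. -1.  1.]
(-30, 30) 128 112 [-3. -2.  1.]
(-30, 30) 140 105 [-6. -2.  0.]
(-30, 30) 152 424 [ 1. 31. 58.]
(32, 46) 92 21 [-1. -0.  3.]
(32, 46) 104 20 [-1.  1.  4.]
(32, 46) 116 17 [-1.  1.  3.]
(32, 46) 128 19 [-4. -2.  3.]
(32, 46) 140 28 [-7. -2.  6.]
(32, 46) 152 100 [ 6. 28. 56.]
```

The wrist came near a singularity (q5≈0, q6 at its limit) because this pose is close in. I fit a quick planar arm model to see which leans work along the push.

```bash
python3 -W ignore - <<'E'
from h import *
from scipy.optimize import least_squares
from station import status
st=status.sense();print(np.round(st["q"],4))
D=[(.527,1.433,1.181,np.hypot(.168,.602),.253),(.46,1.56,1.12,np.hypot(.2482,.5174),.2531),(.43,1.61,1.10,np.hypot(.4908,.2591),.2532),(.62,1.58,.94,np.hypot(.5758,.1709),.1543),(.67,1.63,.84,np.hypot(.5759,.1305),.1143),(.53,1.55,1.06,np.hypot(.5767,.1486),.2169)]
q=st["q"];D.append((q[1],q[2],q[4]*np.cos(q[3]),np.hypot(*st["tcp_pos"][:2]),st["tcp_pos"][2]))
D=np.array(D)
def fk(p,q2,q3,q5):
    r0,z0,L2,e,L3,d=p;a=q2;b=q2+q3;c=b+q5
    return r0+L2*np.sin(a)+e*np.cos(b)+(L3)*np.sin(b)+d*np.sin(c), z0+L2*np.cos(a)-e*np.sin(b)+L3*np.cos(b)+d*np.cos(c)
f=lambda p:np.concatenate([fk(p,*D[:,:3].T)[0]-D[:,3],fk(p,*D[:,:3].T)[1]-D[:,4],(np.array(p)-[0,.3,.4,0,.4,.25])*.005])
s=least_squares(f,[0,.3,.4,0,.4,.25]);print(s.x.round(3),(np.abs(s.fun[:14]).max()*1000).round(1))
for lean in(20,25,30,33,36,40):
    o=[]
    for X in(-170,-150,-100,-50,-20,-8,0):
        w=b2w([X,-1,115]);r=np.hypot(w[0],w[1]);L=np.radians(lean)
        g=lambda v:np.array(fk(s.x,v[0],v[1],np.pi-L-v[0]-v[1]))-[r,.115]
        v=least_squares(g,[.6,1.7]);o.append((X,*v.x.round(2),"q5",(np.pi-L-v.x.sum()).round(2),"" if v.cost<1e-6 else "x"))
    print(lean,*o)
E
```

```text
[-0.0686  0.3472  2.1755  1.219   0.0332 -2.8552]
[0.013 0.288 0.581 0.115 0.393 0.281] 1.5
20 (-170, np.float64(0.56), np.float64(2.09), 'q5', np.float64(0.14), '') (-150, np.float64(0.57), np.float64(2.04), 'q5', np.float64(0.18), '') (-100, np.float64(0.6), np.float64(1.92), 'q5', np.float64(0.27), '') (-50, np.float64(0.64), np.float64(1.8), 'q5', np.float64(0.35), '') (-20, np.float64(0.66), np.float64(1.73), 'q5', np.float64(0.4), '') (-8, np.float64(0.67), np.float64(1.7), 'q5', np.float64(0.42), '') (0, np.float64(0.68), np.float64(1.68), 'q5', np.float64(0.43), '')
25 (-170, np.float64(0.57), np.float64(2.15), 'q5', np.float64(-0.02), '') (-150, np.float64(0.58), np.float64(2.1), 'q5', np.float64(0.02), '') (-100, np.float64(0.61), np.float64(1.98), 'q5', np.float64(0.12), '') (-50, np.float64(0.64), np.float64(1.86), 'q5', np.float64(0.2), '') (-20, np.float64(0.66), np.float64(1.79), 'q5', np.float64(0.25), '') (-8, np.float64(0.67), np.float64(1.76), 'q5', np.float64(0.28), '') (0, np.float64(0.68), np.float64(1.74), 'q5', np.float64(0.29), '')
30 (-170, np.float64(0.6), 
[... 1257 characters left out ...]
np.float64(0.68), np.float64(1.91), 'q5', np.float64(-0.08), '') (-8, np.float64(0.69), np.float64(1.88), 'q5', np.float64(-0.06), '') (0, np.float64(0.7), np.float64(1.86), 'q5', np.float64(-0.05), '')
40 (-170, np.float64(0.69), np.float64(2.32), 'q5', np.float64(-0.57), '') (-150, np.float64(0.68), np.float64(2.27), 'q5', np.float64(-0.51), '') (-100, np.float64(0.68), np.float64(2.15), 'q5', np.float64(-0.38), '') (-50, np.float64(0.69), np.float64(2.03), 'q5', np.float64(-0.27), '') (-20, np.float64(0.7), np.float64(1.95), 'q5', np.float64(-0.21), '') (-8, np.float64(0.71), np.float64(1.92), 'q5', np.float64(-0.19), '') (0, np.float64(0.71), np.float64(1.9), 'q5', np.float64(-0.17), '')
```

The model fits to about 1.5 mm. It shows that lean must stay at about 18° over the shelf, and 30° is available only near the mouth. I unwind to an 18° lean first, in free space.

Emit:
{"fn": "move_arm", "kwargs": {
  "plan": [
    [[0,0.06,0,0,0,-0.3,0.85],[0,0.12,0,0,0,-0.3,0.85],[0,0.18,0,0,0,-0.3,0.85],[0,0.24,0,0,0,-0.3,0.85],[0,0.3,0,0,0,-0.3,0.85],[0,0.36,0,0,0,-0.3,0.85],[0,0.42,0,0,0,-0.3,0.85],[0,0.45,0,0,0,-0.3,0.85]]
  ]
}}

```text
t: 14.35
tcp_pos: [0.4814, 0.0858, 0.2409]
tool_rot: [-0.004, 0.992, -0.006, 0.126]
force: [-0.5, -0.7, 0.2]
finger_gap: 0.151
```

```bash
python3 -W ignore - <<'E'
from h import *
goto([-165,-1,115],ori('in',18))
E
```

```text
t 14.35 tcp box [-184.4    9.6  240.9] q [-0.05  0.29  1.94  0.    0.66 -1.63] F [-0.5 -0.7  0.2] gap 0.151
shift [ 0.126 -0.087  1.269] turn [-0.022 -0.078 -0.014]
```

Emit:
{"fn": "move_arm", "kwargs": {
  "plan": [
    [[0,-0.01,0,0.01,-0.02,0.1,0.85],[0,-0.02,0,0.02,-0.04,0.2,0.85],[-0.01,-0.03,-0.01,0.03,-0.06,0.35,0.85],[-0.02,-0.04,-0.01,0.04,-0.09,0.5,0.85],[-0.02,-0.04,-0.01,0.06,-0.09,0.6,0.85],[-0.02,-0.04,-0.01,0.06,-0.09,0.7,0.85],[-0.02,-0.04,-0.01,0.06,-0.09,0.7,0.85],[-0.02,-0.04,-0.01,0.06,-0.09,0.7,0.85]]
  ]
}}

```text
t: 15.35
tcp_pos: [0.4929, 0.0758, 0.1717]
tool_rot: [-0.009, 0.99, 0.001, 0.142]
force: [-0.3, 0.2, -0.1]
finger_gap: 0.151
```

```bash
python3 -W ignore - <<'E'
from h import *
goto([-165,-1,114],ori('in',18))
E
```

```text
t 15.35 tcp box [-173.2   -0.5  171.7] q [-0.09  0.43  2.02  0.07  0.41 -1.74] F [-0.3  0.2 -0.1] gap 0.151
shift [ 0.084 -0.004  0.577] turn [-0.002 -0.037 -0.003]
```

Emit:
{"fn": "move_arm", "kwargs": {
  "plan": [
    [[0,0,0,0.01,0,0.08,0.85],[0,0,0,0.02,0,0.18,0.85],[0,0,0,0.04,0,0.28,0.85],[0,0,0,0.06,0,0.38,0.85],[0,0,0,0.07,0,0.46,0.85],[0,0,0,0.08,0,0.53,0.85],[0,0,0,0.08,0,0.57,0.85],[0,0,0,0.08,0,0.57,0.85]]
  ]
}}

```text
t: 16.35
tcp_pos: [0.501, 0.0758, 0.1143]
tool_rot: [-0.009, 0.99, 0.001, 0.142]
force: [-0.2, 0.0, 0.3]
finger_gap: 0.15
```

```bash
python3 -W ignore - <<'E'
from h import *
goto([-85,-1,115],ori('in',16.3))
pack("4",xlim=(-130,-12))
E
```

```text
t 16.35 tcp box [-165.    -0.7  114.3] q [-0.09  0.56  2.04  0.11  0.26 -1.78] F [-0.2  0.   0.3] gap 0.15
shift [-0.77  -0.     0.218] turn [-0.002 -0.    -0.003]
top 623 x,y 3-97% [[-120.6, -58.0], [-26.0, 23.1]] rect [-89.2  -0.9] [64.3 56.2] 0.0
scene 476 x,y 3-97% [[-121.9, -64.3], [-26.5, 18.9]] rect [-91.6  -3.5] [65.9 53.3] 0.9
```

Emit:
{"fn": "move_arm", "kwargs": {
  "plan": [
    [[0,0,0,-0.06,0,0.017,0.85],[0,0,0,-0.14,0,0.04,0.85],[0,0,0,-0.22,0,0.062,0.85],[0,0,0,-0.3,0,0.085,0.85],[0,0,0,-0.38,0,0.107,0.85],[0,0,0,-0.46,0,0.13,0.85],[0,0,0,-0.53,0,0.15,0.85],[0,0,0,-0.58,0,0.164,0.85]]
  ]
}}

```text
t: 17.45
tcp_pos: [0.5617, 0.0769, 0.1151]
tool_rot: [-0.009, 0.99, 0.001, 0.142]
force: [0.8, 0.4, -0.2]
finger_gap: 0.148
```

```bash
python3 -W ignore - <<'E'
from h import *
goto([-60,-1,115],ori('in',25))
pack("5",xlim=(-86,5))
E
```

```text
t 17.45 tcp box [-104.3   -0.9  115.1] q [-0.07  0.6   1.89  0.07  0.37 -1.72] F [ 0.8  0.4 -0.2] gap 0.148
shift [-0.425  0.     0.125] turn [-0.002 -0.193 -0.003]
top 615 x,y 3-97% [[-82.7, 1.0], [-26.6, 24.9]] rect [-42.1   7.5] [80.5 89. ] 87.4
scene 518 x,y 3-97% [[-80.4, 3.3], [-32.3, 44.4]] rect [-40.4  11.3] [91.6 96.4] 0.6
```

Emit:
{"fn": "move_arm", "kwargs": {
  "plan": [
    [[0,-0.02,0,-0.05,0,0.01,0.85],[0,-0.05,0,-0.1,0,0.03,0.85],[0,-0.07,0,-0.16,0,0.045,0.85],[0,-0.1,0,-0.22,0,0.065,0.85],[0,-0.13,0,-0.28,0,0.08,0.85],[0,-0.15,0,-0.33,0,0.1,0.85],[0,-0.18,0,-0.38,0,0.11,0.85],[0,-0.19,0,-0.42,0,0.125,0.85]]
  ]
}}

```text
t: 18.55
tcp_pos: [0.605, 0.0777, 0.1148]
tool_rot: [-0.009, 0.976, 0.002, 0.215]
force: [-0.1, 0.6, 1.2]
finger_gap: 0.154
```

```bash
python3 -W ignore - <<'E'
from h import *
goto([-30,-1,115],ori('in',30))
pack("6",xlim=(-40,10))
a=np.load("scene6.npz")["img"][150:280,270:430];b=np.load("top6.npz")["img"][150:250,270:385]
a=cv2.resize(a,(480,390),interpolation=2);b=cv2.resize(b,(320,390),interpolation=2)
cv2.imwrite("pics/s6.png",cv2.convertScaleAbs(np.hstack([a,b])[:,:,::-1],alpha=1.3))
E
```

```text
t 18.55 tcp box [-61.   -1.  114.8] q [-0.07  0.63  1.89  0.2   0.19 -1.85] F [-0.1  0.6  1.2] gap 0.154
shift [-0.282  0.001  0.129] turn [-0.002 -0.114 -0.003]
top 430 x,y 3-97% [[-39.2, 5.5], [-24.5, 46.0]] rect [-16.9  16.5] [88.8 46.5] 87.2
scene 203 x,y 3-97% [[-36.8, 8.7], [-26.4, 14.9]] rect [-15.4  -2.8] [49.4 49.5] 1.1
```

View pics/s6.png

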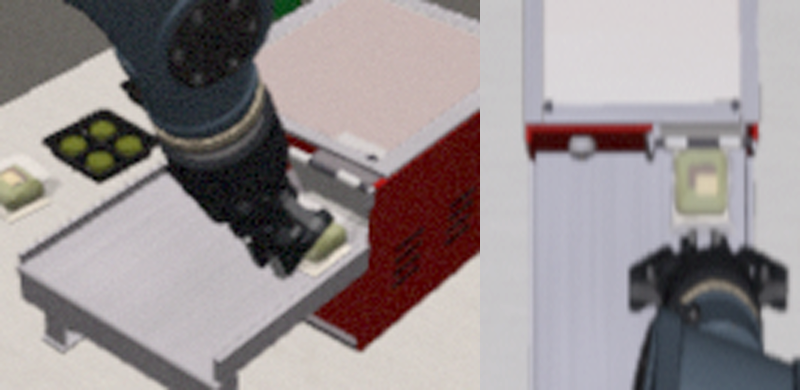

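The pack is squarely in the mouth with the flap opening over it: the sweet is at about (700,185) in the top crop. The gripper knuckles at (650,280) and (775,280) are wide, so I check their clearance to the mouth frame for the last part.

```bash
python3 -W ignore - <<'E'
from h import *
for n in("top","scene"):
    s=dict(np.load(n+"6.npz"));B=(cloud(s).reshape(-1,3)-O)@RB*1000;x,y,z=B.T;I=s["img"].reshape(-1,3).max(1)
    for lo,hi in((-75,-60),(-60,-45),(-45,-30),(-30,-10),(-10,10),(10,30),(30,45),(45,60),(60,75)):
        m=(y>lo)&(y<hi)&(x>-130)&(x<-12)&(z>110)&(I<75)
        if m.sum()<5: continue
        o=[]
        for zl in range(110,230,15):
            k=m&(z>=zl)&(z<zl+15)
            if k.sum()>2:o.append((zl,int(np.percentile(x[k],98))))
        print(n,(lo,hi),o)
E
```

```text
top (-75, -60) [(170, -79), (185, -80)]
top (-60, -45) [(155, -68), (170, -74), (185, -79)]
top (-45, -30) [(140, -61), (155, -65), (170, -71), (185, -83), (200, -87)]
top (-30, -10) [(110, -51), (140, -57), (215, -79)]
top (-10, 10) [(125, -54)]
top (10, 30) [(140, -57), (155, -63), (215, -75)]
top (30, 45) [(140, -61), (155, -65), (170, -73), (185, -84), (200, -88), (215, -89)]
top (45, 60) [(170, -73), (185, -79)]
scene (-75, -60) [(170, -82), (185, -82)]
scene (-60, -45) [(140, -87), (155, -92), (170, -82), (185, -82)]
scene (-45, -30) [(125, -83), (140, -86), (155, -89), (170, -93), (185, -91), (200, -92), (215, -94)]
scene (-30, -10) [(110, -64), (125, -74), (140, -65), (155, -73), (170, -99), (185, -105)]
scene (-10, 10) [(110, -64), (125, -75), (140, -82), (155, -92)]
scene (10, 30) [(125, -80), (140, -87), (155, -97)]
scene (30, 45) [(140, -85)]
scene (45, 60) [(170, -100)]
```

Emit:
{"fn": "move_arm", "kwargs": {
  "plan": [
    [[0,-0.02,0,-0.04,0,0.016,0.85],[0,-0.04,0,-0.08,0,0.035,0.85],[0,-0.06,0,-0.12,0,0.055,0.85],[0,-0.08,0,-0.17,0,0.075,0.85],[0,-0.1,0,-0.21,0,0.095,0.85],[0,-0.11,0,-0.25,0,0.115,0.85],[0,-0.11,0,-0.28,0,0.13,0.85],[0,-0.11,0,-0.28,0,0.13,0.85]]
  ]
}}

```text
t: 19.65
tcp_pos: [0.6365, 0.0782, 0.1151]
tool_rot: [-0.009, 0.966, 0.002, 0.258]
force: [0.5, -0.1, -0.3]
finger_gap: 0.146
```

```bash
python3 -W ignore - <<'E'
from h import *
goto([-10,-1,115],ori('in',30))
E
```

```text
t 19.65 tcp box [-29.6  -1.2 115.1] q [-0.07  0.66  1.87  0.43  0.11 -2.07] F [ 0.5 -0.1 -0.3] gap 0.146
shift [-0.169  0.003  0.098] turn [-0.003 -0.003 -0.003]
```

Emit:
{"fn": "move_arm", "kwargs": {
  "plan": [
    [[0,0,0,-0.03,0,0.017,0.85],[0,0,0,-0.06,0,0.035,0.85],[0,0,0,-0.09,0,0.052,0.85],[0,0,0,-0.12,0,0.07,0.85],[0,0,0,-0.15,0,0.087,0.85],[0,0,0,-0.17,0,0.1,0.85],[0,0,0,-0.17,0,0.1,0.85],[0,0,0,-0.17,0,0.1,0.85]]
  ]
}}

```text
t: 20.65
tcp_pos: [0.6556, 0.0786, 0.1146]
tool_rot: [-0.009, 0.966, 0.002, 0.257]
force: [0.1, -0.0, 0.1]
finger_gap: 0.152
```

```bash
python3 -W ignore - <<'E'
from h import *
from station import snapshot
goto([-6,-1,115],ori('in',30))
b=snapshot("top")["img"][70:260,260:400];a=snapshot("scene")["img"][130:260,290:470]
a=cv2.resize(a,(400,289),interpolation=2);a=cv2.copyMakeBorder(a,0,254,0,0,0);b=cv2.resize(b,(400,543),interpolation=2)
cv2.imwrite("pics/s7.png",cv2.convertScaleAbs(np.hstack([a,b])[:,:,::-1],alpha=1.2))
E
```

```text
t 20.65 tcp box [-10.5  -1.2 114.6] q [-0.07  0.67  1.82  0.31  0.14 -1.95] F [ 0.1 -0.   0.1] gap 0.152
shift [-0.04   0.002  0.019] turn [-0.002 -0.004 -0.003]
```

View pics/s7.png

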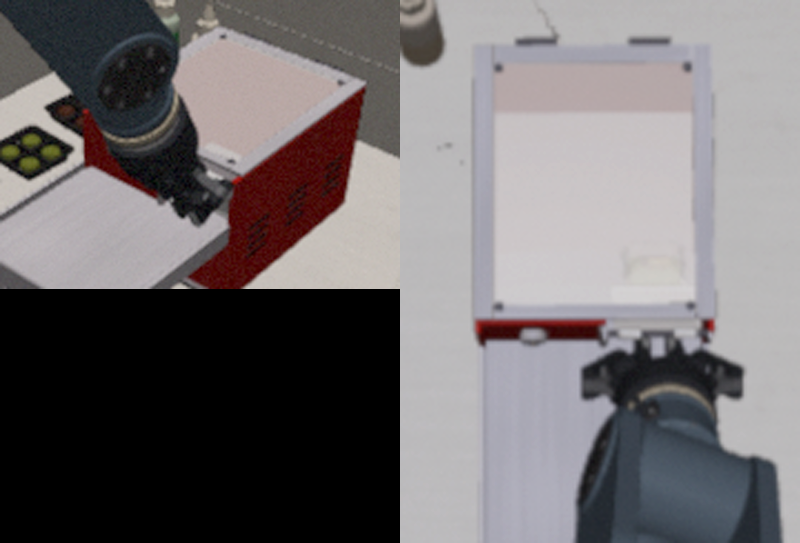

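Through the milky cover the pack shows at about (655,265) in the crop, reaching x≈70. It is on the sill and has not gone yet. I push on by 4 mm and compare top images numerically.

Emit:
{"fn": "move_arm", "kwargs": {
  "plan": [
    [[0,0,0,-0.01,0,0.005,0.85],[0,0,0,-0.02,0,0.01,0.85],[0,0,0,-0.03,0,0.015,0.85],[0,0,0,-0.04,0,0.02,0.85],[0,0,0,-0.04,0,0.02,0.85],[0,0,0,-0.04,0,0.02,0.85],[0,0,0,-0.04,0,0.02,0.85],[0,0,0,-0.04,0,0.02,0.85]]
  ]
}}

```text
t: 21.75
tcp_pos: [0.6601, 0.0787, 0.1149]
tool_rot: [-0.009, 0.966, 0.002, 0.257]
force: [0.7, -0.5, 1.2]
finger_gap: 0.149
```

```bash
cat >> h.py <<'E'
def rows():
    from station import snapshot
    t=snapshot("top")["img"].astype(float); g=t[85:180,337:363]
    ref=t[85:180,300:326]
    # column-mean difference, background on the same rows left of the mouth, shown per 4 rows
    d=(g.mean((1,2))-ref.mean((1,2)))
    print("rows 85..:",d[:92].reshape(-1,4).mean(1).round(0).astype(int).tolist())
    return t
E
python3 -W ignore - <<'E'
from h import *
goto([-6,-1,115],ori('in',30)); rows()
E
```

```text
t 21.75 tcp box [ -6.   -1.2 114.9] q [-0.07  0.68  1.81  0.29  0.15 -1.93] F [ 0.7 -0.5  1.2] gap 0.149
shift [-0.     0.002 -0.001] turn [-0.002 -0.004 -0.003]
rows 85..: [2, -1, -5, 0, 0, -1, -1, 4, 8, 8, 7, 6, -2, -2, -1, -1, -1, 0, -1, -1, 0, 0, -6]
```

The pattern at rows 156–169 has gone and a new bright patch sits at rows 113–133 (x≈120–165), so the pack has dropped in. I draw the fingers straight back, then reduce the lean while retreating.

Emit:
{"fn": "move_arm", "kwargs": {
  "plan": [
    [[0,0,0,0.03,0,-0.017,0.85],[0,0,0,0.07,0,-0.04,0.85],[0,0,0,0.11,0,-0.063,0.85],[0,0,0,0.15,0,-0.087,0.85],[0,0,0,0.19,0,-0.11,0.85],[0,0,0,0.22,0,-0.127,0.85],[0,0,0,0.25,0,-0.144,0.85],[0,0,0,0.25,0,-0.144,0.85]]
  ]
}}

```text
t: 22.8
tcp_pos: [0.6309, 0.0782, 0.1149]
tool_rot: [-0.009, 0.966, 0.002, 0.257]
force: [0.7, -0.5, 0.0]
finger_gap: 0.148
```

Emit:
{"fn": "move_arm", "kwargs": {
  "plan": [
    [[0,0.03,0,0.06,0,-0.035,0.85],[0,0.06,0,0.12,0,-0.07,0.85],[0,0.1,0,0.2,0,-0.115,0.85],[0,0.14,0,0.28,0,-0.16,0.85],[0,0.18,0,0.36,0,-0.21,0.85],[0,0.22,0,0.44,0,-0.255,0.85],[0,0.26,0,0.5,0,-0.31,0.85],[0,0.3,0,0.52,0,-0.36,0.85]]
  ]
}}

```text
t: 23.8
tcp_pos: [0.5674, 0.077, 0.1203]
tool_rot: [-0.009, 0.99, 0.001, 0.141]
force: [-0.1, 0.1, 0.1]
finger_gap: 0.149
```

```bash
python3 -W ignore - <<'E'
from h import *
from station import snapshot
goto([-180,-1,200],ori('in',10)); rows()
E
```

```text
t 23.8 tcp box [-98.7  -0.9 120.3] q [-0.07  0.59  1.87  0.06  0.39 -1.72] F [-0.1  0.1  0.1] gap 0.149
shift [ 0.559 -0.004 -0.992] turn [-0.002  0.137 -0.004]
rows 85..: [2, -1, -4, 0, 0, -1, -1, 4, 8, 8, 7, 6, -2, -2, -1, -1, -1, 0, -1, -1, 0, 0, -6]
```

Clear of the mouth. I raise the arm up and back, then check the flap and the pack.

Emit:
{"fn": "move_arm", "kwargs": {
  "plan": [
    [[0,0,0,0.08,0,-0.1,0.85],[0,0,0,0.16,0,-0.25,0.85],[0,0,0,0.24,0,-0.4,0.85],[0,0,0,0.34,0,-0.55,0.85],[0,0,0,0.44,0,-0.7,0.85],[0,0,0,0.52,0,-0.85,0.85],[0,0,0,0.56,0,-0.95,0.85],[0,0,0,0.56,0,-0.99,0.85]]
  ]
}}

```text
t: 24.85
tcp_pos: [0.4866, 0.0756, 0.2005]
tool_rot: [-0.009, 0.99, 0.001, 0.142]
force: [-0.3, -0.1, 0.0]
finger_gap: 0.149
```

```bash
python3 -W ignore - <<'E'
from h import *
from station import snapshot
goto()
t=snapshot("top");s=snapshot("scene")
B=(cloud(s).reshape(-1,3)-O)@RB*1000;x,y,z=B.T
for zl in range(90,146,8):
    k=(abs(y)<28)&(z>zl)&(z<zl+8)&(x>-25)&(x<70); print(zl,k.sum(),np.percentile(x[k],[10,50,90]).round(0) if k.sum()>3 else "")
for n,c in(("top",t),("scene",s)):
    d=np.abs(c["img"].astype(int)-np.load(n+"0.npz")["img"]).max(2); d=(cv2.blur(d.astype(np.float32),(5,5))>25).astype(np.uint8)
    k,_,st,ce=cv2.connectedComponentsWithStats(d); print(n,[(r[:4].tolist()) for r in st[1:] if r[4]>25])
b=t["img"][70:260,260:400];a=s["img"][130:260,290:470]
a=cv2.resize(a,(400,289),interpolation=2);f=cv2.resize(t["img"][:300,180:500],(400,375))[:254]
b=cv2.resize(b,(400,543),interpolation=2)
cv2.imwrite("pics/s8.png",cv2.convertScaleAbs(np.hstack([np.vstack([a,f]),b])[:,:,::-1],alpha=1.2))
E
```

```text
t 24.85 tcp box [-179.5   -0.6  200.5] q [-0.09  0.36  2.01  0.06  0.49 -1.73] F [-0.3 -0.1  0. ] gap 0.149
90 68 [-4. -2. -0.]
98 60 [-3. -1. -0.]
106 70 [-3. -1.  1.]
114 58 [-3. -1. -0.]
122 62 [-3. -1.  0.]
130 73 [-3. -2.  0.]
138 57 [-3. -1.  0.]
top [[324, 219, 21, 18], [321, 256, 80, 127], [371, 355, 10, 5], [302, 392, 139, 88], [0, 403, 119, 77], [214, 450, 89, 30], [348, 451, 41, 29], [31, 459, 13, 21]]
scene [[0, 0, 75, 51], [142, 0, 211, 249], [0, 44, 75, 69], [15, 109, 31, 11], [29, 128, 7, 5], [0, 131, 6, 9], [17, 131, 7, 7], [0, 136, 72, 157], [0, 159, 6, 7], [0, 284, 47, 55], [128, 327, 47, 105], [102, 345, 23, 43], [133, 359, 13, 12], [18, 387, 113, 93], [63, 430, 75, 50], [0, 451, 19, 20]]
```

View pics/s8.png

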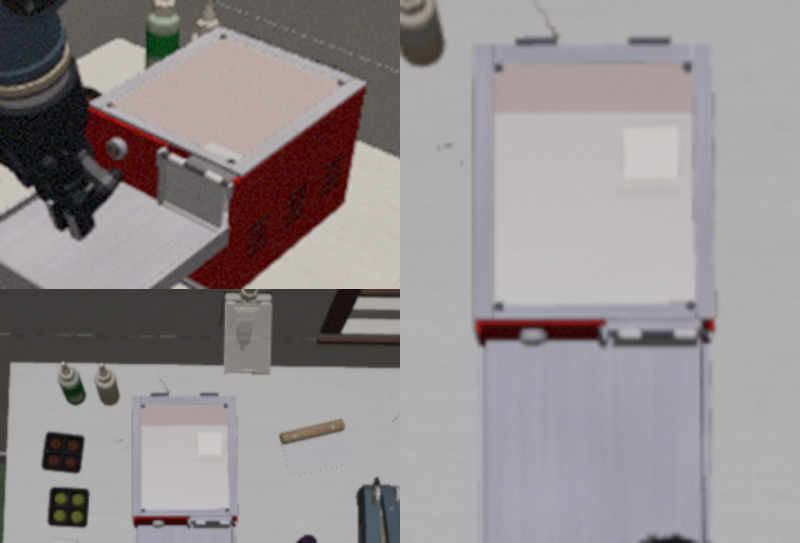

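The view shows the flap hanging shut at about (193,190). The pack lies inside on the floor at about (650,153) in the right crop, and the shelf is empty. The top-image differences are only the pack's old spot and the robot. I hand in.

```bash
python3 -c "
from station import manip
print(manip.sign_off())"
```

```text
the job is handed in; nothing more can be done
None
```

The reject pack is inside the red box, the flap is shut behind it, and the job was handed in at about 25 s of the 61 s allowed.

**What I did:** I slid the pack about 36 mm sideways with two fingertips until it was square and in line with the mouth, to within about 2 mm. I then pushed it from behind under the flap, increasing the forward lean to about 30° near the mouth, until it dropped over the sill. After that I drew the fingers straight back.

**Last checks:**
- **Flap:** depth readings put it at x ≈ -1 to -2 mm at every height, so it hangs shut.
- **Pack:** it lies flat on the floor well inside the box. It appears to have turned over on the slide, because a plain white face now shows.
- **Other things:** comparing the top view with the start shows changes only where the pack was and where the robot is. I did not look at the good packs, cup, jar, stamp or tape one by one.
- **Robot:** the arm is clear of everything. Force readings at the end of each move stayed under about 2 N.

**Disagreement:** my first approach at a 38° lean behind the pack ran the wrist close to a singularity, with one joint at its range limit (q6 at -2.855 against ±2.85). This was in free space and touched nothing. I backed out and pushed at about 16° over the shelf instead.

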